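Ring for service and point out the green soap

TASK

Ring the brass counter bell for service by pressing the button on its top down with the fingertips, let it spring back up, then touch the top of the green-wrapped soap (of the two soap bars at the near side of the table) lightly for a moment to show that this is the one wanted, and lift the hand well clear of everything on the table. Be gentle: pick nothing up, do not push the bell or the soap about, and leave the cream soap, the two candle tins and the glass dish alone.

Things in the scene. Friction and masses are not known exactly. Their poses are not given: they have to be found in the camera images.
- bell: loose brass counter bell: a black foot 82 mm across and a brass dome 78 mm across that reaches 46 mm above the table, with a small round button standing on top of it, 61 mm above the table. About 0.35 kg. Origin at the centre of its underside, on the table; z up.
- bell_top (a point): centre of the top face of the bell's button, 61 mm above the table when up; it goes down with the button
- soap_green: loose wrapped soap bar with a green top (its sides are cream), 52 x 78 x 26 mm (x, y, z), about 0.11 kg; origin at the centre of its underside, z up. The one to touch, on the near half of the table (the soaps and tins on display at the far edge, out of reach, have no part in this).
- soap_green_top (a point): centre of the flat top face of the green soap, 26 mm above the table
- soap_cream: loose wrapped soap bar, cream all over, otherwise the same as the green one, 52 x 78 x 26 mm; origin at the centre of its underside, z up. A bystander: leave it alone.
- tin_blue: loose candle tin with a blue band and a pale lid, 64 mm across, 45 mm tall; origin at the centre of its underside, z up. A bystander: leave it alone.
- tin_red: loose candle tin with a red band and a pale lid, 64 mm across, 45 mm tall; origin at the centre of its underside, z up. A bystander: leave it alone.
- dish: loose round glass trinket dish over a blue butterfly print, 93 mm across, 20 mm tall; origin at the centre of its underside, z up. A bystander: leave it alone.
- bell_button (a joint): travel of the bell's button in m: 0 up, grows as it is pressed down, 0.004 fully down. A spring pushes it back up; about 4 N takes it half way, where the bell rings, and 8 N takes it fully down.
There are look-alikes about, which are no part of the job. There is more than one size of the bell; the job needs the largest.

How it is judged (in metres and radians):
On the way, in this order (a step that is already met when the one before it is completed fails the run):
1. the bell's button is pressed down by the robot, at least 2 mm of its 4 mm (value of joint bell_button above 0.002 m and contact force between the fingers and bell above 1 N), for 0.02 s.
2. the button is let spring back up and the fingers are off the bell (value of joint bell_button below 0.001 m and contact force between the fingers and bell below 0.1 N), for 0.1 s.
3. the fingertips touch the top of the green soap for 0.1 s (contact force between the fingers and soap_green above 0.3 N and horizontal distance between the grasp point and soap_green_top below 0.06 m and height (world z) of the grasp point above 0.03 m), for 0.1 s.
At the end, for the whole second after the job is handed in: Bell rung, then green soap touched; hand lifted (grasp point at least 12 cm above the table); button up within 1 mm; bell and green soap upright, at rest, within 15 mm of their starts; cream soap, tins and dish within 10 mm of theirs (height (world z) of the grasp point above 0.12 m and value of joint bell_button below 0.001 m and linear speed of each of bell, soap_green below 0.02 m/s and distance of each of bell, soap_green from where it was at the start of the episode below 0.015 m and angle between each of bell, soap_green's own z axis and vertical below 0.1 rad and distance of each of soap_cream, tin_blue, tin_red, dish from where it was at the start of the episode below 0.01 m).
It fails at once if the cream soap, a tin or the dish is touched by the robot (contact force between any of the fingers, the arm and soap_cream above 0.5 N or contact force between any of the fingers, the arm and tin_blue above 0.5 N or contact force between any of the fingers, the arm and tin_red above 0.5 N or contact force between any of the fingers, the arm and dish above 0.5 N).
It fails at once if the cream soap, a tin or the dish is moved more than 10 mm (distance of any of soap_cream, tin_blue, tin_red, dish from where it was at the start of the episode above 0.01 m).
It fails at once if the bell or the green soap is shoved, lifted or carried (15 mm from its start, or raised 6 mm) (distance of any of bell, soap_green from where it was at the start of the episode above 0.015 m or height (world z) of any of bell, soap_green above 0.006 m).
It fails at once if the bell is tipped (angle between bell's own z axis and vertical above 0.15 rad).
It fails at once if the bell or the green soap is pressed harder than 25 N by the robot (contact force between any of the fingers, the arm and bell above 25 N or contact force between any of the fingers, the arm and soap_green above 25 N).
It also fails if it takes over 45 s, if anything falls off the work surface, if the arm or the gripper's body presses on something with over 40 N, if the wrist force passes 120 N, or if a joint passes its speed limit or range.

ROBOT

A 7-joint arm with a two-finger parallel gripper is mounted at the origin on a cart in front of the work surface, level with it; the furniture and walls round the work are solid. World frame = base frame: x ahead of the robot, y to its left, z up, the work surface at z = 0. Lengths are in mm, angles in rad, forces in N, time in s.
With the tool pointing down it reaches from about 400 to 875 mm from the base axis. Payload 4.4 kg.
Tool frame: the origin (TCP) lies midway between the tips of the shut fingers; the grasp point (between the pads) lies 19 mm behind it; x points along the fingers, y is the direction in which the jaws open and shut, and the axes are right-handed (so a half turn about x gives the same grasp; the last joint's range is limited). The gripper opens to 85 mm and grips with 20 to 120 N. Pads are 22 mm wide; open, the fingers measure 114 mm over their backs; the gripper's body (76 mm by 85 mm) begins 54 mm behind the grasp point. The pads swing forward as they close: fully open they stand 13 mm farther back than shut.
Start: joints at [1.113, 0.628, 0.038, 1.517, -0.027, 0.996, -0.02], TCP at [248.232, -600.748, 231.313] pointing down, gripper open.
Joint ranges: [-3.06, 3.06], [-0.37, 2.12], [-1.25, 1.32], [0.18, 2.47], [-1.1, 4.24], [0.23, 1.98], [-2.94, 2.94]. Speed limits (rad/s): [2.57, 2.57, 3.14, 3.14, 3.14, 3.14, 3.14].

INTERFACE

Orientations are given as [roll, pitch, yaw] about the fixed x, y, z axes, in that order (R = Rz(yaw) Ry(pitch) Rx(roll)).
In Python, from cell import ctrl gives the robot as it stands.
- The arm moves only by the tool arm_command, never from a script. Its argument "series" is a list of rows, each a list of 7 numbers: the opening, from 0 (shut) to 1 (fully open), then the shift along the world's x, y, z in cm, then the turn, a rotation vector about the world's x, y, z in degrees. In form: [[claw, x, y, z, rx, ry, rz], ...]. A call has 1 to 20 rows; each row shifts and turns the commanded pose from where the row before left it; what a row does not reach is not made up. A row lasts 1/12 s, in which the tool goes at most 41.7 mm and 7.16 degrees, less where a joint would pass 70% of its speed; a pose out of reach is approached as far as the arm can. A call with a gripper value outside its range is refused whole. The fingers move at their own pace and stop on an object; the grip force is fixed at half the most. Time passes only in rows, so rows that do not move let the fingers close. It gives the time, the measured TCP pose, the force and the opening at its end, in the units of the state.
- ctrl.read_state(): the state, without advancing time (a new reading comes with each control period).
- ctrl.get_image(name): name is "scene" or "top" or "wrist"; returns the picture (400x640x3 uint8, blue, green, red); there is no depth.
- ctrl.calibration(name): a dict with "fovy" (degrees; the focal length in pixels is half the picture's height over the tangent of half this angle, whatever the lens; pixels are square), "cx", "cy" (the principal point, pixels), "cam_to_world" (4x4, takes a point from camera to world coordinates); the wrist camera has in their place "T_tool_cam" (4x4, takes a point from camera to tool coordinates, whose origin is the TCP and whose axes are the tool frame's). Camera axes: x right, y up, looking along -z (the intrinsics and any distortion apply to the point x, -y, -z); pixel columns grow to the right and rows downward; lengths in mm; the calibration is good to about 2 mm. The wrist camera is an equidistant fisheye: a pixel r from the principal point sees the ray r / f radians off the axis. A picture is of the moment at which its call begins: read the wrist's pose just before it. calibration takes no time and is no camera call.
- ctrl.finish_job(): hands the job in, once; it reports no verdict.
Trained networks look in the newest picture that a camera, given by its name, has taken for a name from the list of things; names that differ only in an ending like _2 or _b are one class to them, and where a whole thing is asked for, a point or a joint stands for the part that bears it (a point fixed in the world has none). Each returns a list of dicts, best first, with "conf" (0 to 1); they miss things now and then, are a little off and sometimes report something else, mostly with a low value. They report only what shows in the picture. A call takes as long as a camera call. They do not tell look-alikes from the thing itself.
- ctrl.spot_in(label, camera): "centre" ([x, y, z] in mm, in world coordinates, good to about 4 mm: the middle of the surface that is visible of it).
The state is a dict: "clock": time; "qpos": joint angles; "qd": joint speeds; "tau": joint torques, N m; "eef_pos": TCP position; "tool_rot": TCP orientation; "force": force on the tool from outside, world axes, zero at the start; "torque": the same for the moment, N m; "width": finger opening in mm.
Only numpy, scipy, OpenCV 4.12 (cv2) and the standard library are available. Lean on these libraries where they do the work, as an engineer would, in place of code of your own. Each camera call takes 0.05 s, during which the arm holds its last target.

## Working session

There is one attempt and no reset: what is moved stays moved. The work goes in short steps, Python scripts to look and compute and a tool call to move; the robot and the scene stay as the last step left them, time stands still between calls to the robot, and variables do not carry over. Pictures are saved under pics/ and viewed, and the job is handed in when it is done.

Besides the shell and the picture viewer there is one more tool, called after "Request:" as name(argument=value, ...) on one line, values as JSON. arm_command: Moves the arm, as the interface text tells. Its arguments: {"type":"object","properties":{"series":{"type":"array"}},"required":["series"]}

```bash
mkdir -p pics; python3 - <<'E'
from cell import ctrl
import cv2
s=ctrl.read_state();print({k:s[k] for k in('clock','eef_pos','tool_rot','force','width')})
for n in('scene','top'):
    cv2.imwrite(f'pics/{n}0.png',ctrl.get_image(n)); c=ctrl.calibration(n);print(n,c)
    for l in('bell','bell_top','soap_green','soap_cream','tin_blue','tin_red','dish'):
        print(l,[([round(v) for v in d['centre']],round(d['conf'],2)) for d in ctrl.spot_in(l,n)])
E
```

```text
{'clock': 0.0, 'eef_pos': array([ 247.97738939, -600.15450273,  230.40652596]), 'tool_rot': array([-1.55264996,  1.56889104,  1.9807109 ]), 'force': array([-0.86383717, -0.37057108, -0.57711806]), 'width': 85.48517678727194}
scene {'fovy': 55.13344593440319, 'cx': 315.99255783971836, 'cy': 191.41923282002776, 'cam_to_world': array([[-6.59239114e-01,  4.54547231e-01, -5.98991323e-01,
         3.47241659e+01],
       [-7.51714629e-01, -4.17610343e-01,  5.10418181e-01,
         3.97841211e+02],
       [-1.81358012e-02,  7.86758169e-01,  6.16994875e-01,
         6.34190993e+02],
       [ 0.00000000e+00,  0.00000000e+00,  0.00000000e+00,
         1.00000000e+00]])}
bell [([514, -179, 31], 0.9), ([521, 64, 24], 0.73), ([476, -315, 18], 0.55)]
bell_top [([646, 19, 47], 0.5)]
soap_green [([433, 121, 26], 0.73)]
soap_cream [([489, -44, 23], 0.78)]
tin_blue [([648, 17, 47], 0.75), ([436, 129, 25], 0.4)]
tin_red [([618, 201, 48], 0.79)]
dish [([636, -152, 12], 0.57)]
top {'fovy': 49.39234860500769, 'cx': 320.05461625210785, 'cy': 192.29501237958831, 'cam_to_world': array([[ 1.94606286e-02,  9.81129489e-01, -1.92369982e-01,
         3.64241591e+02],
       [-9.99614880e-01,  1.52861401e-02, -2.31608439e-02,
        -5.53523448e+01],
       [-1.97831924e-02,  1.92746621e-01,  9.81049115e-01,
         1.15552721e+03],
       [ 0.00000000e+00,  0.00000000e+00,  0.00000000e+00,
         1.00000000e+00]])}
bell [([526, -197, 35], 0.97), ([484, -327, 26], 0.65), ([534, 51, 26], 0.59)]
bell_top []
soap_green [([440, 117, 29], 0.98)]
soap_cream [([492, -48, 24], 0.58)]
tin_blue [([653, 7, 46], 0.7)]
tin_red [([628, 182, 41], 0.78)]
dish [([638, -155, 12], 0.8)]
```

View pics/scene0.png

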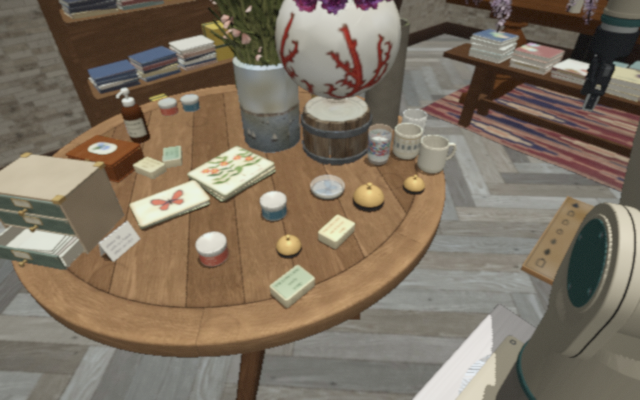

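View pics/top0.png

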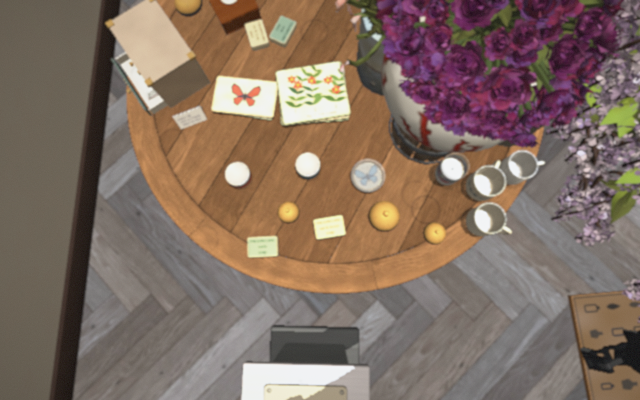

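```bash
cat > h.py <<'E'
from cell import ctrl
import numpy as np
def px2w(n,u,v,z):
    c=ctrl.calibration(n);f=200/np.tan(np.radians(c['fovy'])/2)
    T=np.array(c['cam_to_world']);d=T[:3,:3]@np.array([(u-c['cx'])/f,-(v-c['cy'])/f,-1]);o=T[:3,3]
    return o+d*(z-o[2])/d[2]
E
python3 - <<'E'
import cv2,numpy as np
t=cv2.imread('pics/top0.png');s=cv2.imread('pics/scene0.png')
a=cv2.resize(t[185:265,240:450],None,fx=3.8,fy=3.8,interpolation=cv2.INTER_CUBIC)
b=cv2.resize(s[165:313,265:445],(354,291),interpolation=cv2.INTER_CUBIC)
o=np.zeros((600,800,3),np.uint8);o[:a.shape[0],:798]=a[:, :798];o[305:596,:354]=b
c=cv2.resize(s[170:220,340:440],(440,220),interpolation=cv2.INTER_CUBIC);o[305:525,358:798]=c
cv2.imwrite('pics/crop0.png',o)
E
```

```text
(no output)
```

View pics/crop0.png

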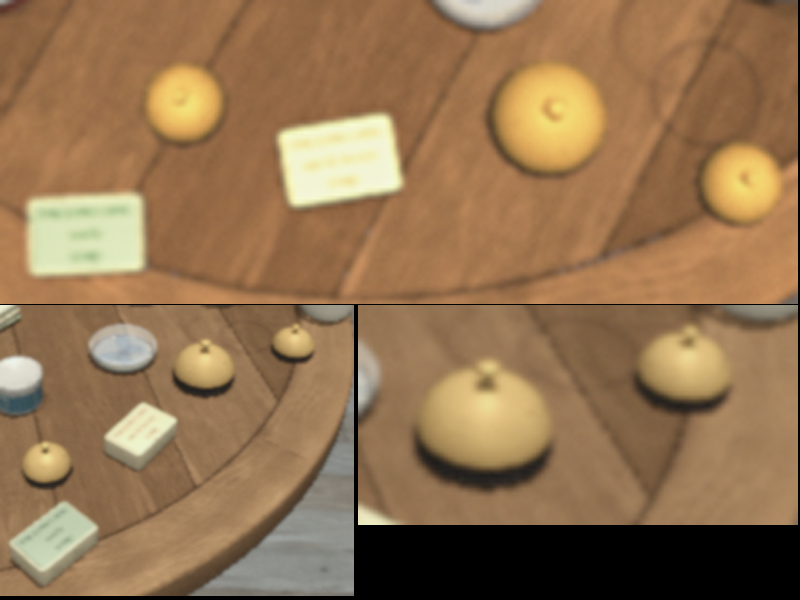

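Bells: top (386,213), (288,212) and (434,232). The one at (386,213), about 30 px across against about 20 px for the others, is the largest, so it is the one meant. The green soap is at top (262,247); the cream one at (329,227) is a bystander.

```bash
python3 - <<'E'
from h import *
from scipy.spatial.transform import Rotation as R
for n,u,v,z in [('top',386.05,213.4,61),('scene',369.3,184.3,60),('top',262.6,246.8,26),('scene',292,285,26),('top',329.4,227,26),('top',488,220,90),('top',452,170,90),('top',384.5,216,30),('top',434,232,30),('top',308,165,45),('top',366,176,20),('top',430,130,100)]:
    print(n,u,v,px2w(n,u,v,z).round(1))
s=ctrl.read_state();print(R.from_euler('xyz',s['tool_rot']).as_matrix().round(3))
E
```

```text
top 386.05 213.4 [ 527.  -197.8   61. ]
scene 369.3 184.3 [ 524.3 -193.3   60. ]
top 262.6 246.8 [439.5 117.4  26. ]
scene 292 285 [433.1 125.9  26. ]
top 329.4 227 [494.  -54.8  26. ]
top 488 220 [ 510.5 -442.6   90. ]
top 452 170 [ 635.3 -359.9   90. ]
top 384.5 216 [ 524.7 -197.7   30. ]
top 434 232 [ 485.2 -324.6   30. ]
top 308 165 [654.8   4.1  45. ]
top 366 176 [ 633.2 -150.6   20. ]
top 430 130 [ 736.3 -305.7  100. ]
[[ 0.     0.382 -0.924]
 [-0.    -0.924 -0.382]
 [-1.     0.    -0.   ]]
```

Request:
arm_command(series=[[0,0,0,1.5,0,0,0],[0,0,0,1.5,0,0,0],[0,2,2.8,0,0,0,0],[0,2,2.8,0,0,0,0],[0,2,2.8,0,0,0,0],[0,2,2.8,0,0,0,0],[0,2,2.8,0,0,0,0],[0,2,2.8,0,0,0,0],[0,2,2.8,0,0,0,0],[0,2,2.8,0,0,0,0],[0,2,2.8,0,0,0,0],[0,2,2.8,0,0,0,0],[0,2,2.8,0,0,0,0],[0,2,2.8,0,0,0,0],[0,2,2.8,0,0,0,0],[0,1,2,0,0,0,0],[0,0,0,0,0,0,0],[0,0,0,0,0,0,0]])

```text
clock: 2.3
eef_pos: [519.0, -215.1, 261.3]
tool_rot: [-2.5, 1.57, 1.037]
force: [0.2, -0.5, -0.3]
width: 0.0
```

```bash
python3 - <<'E'
from h import *
import cv2
s=ctrl.read_state();print(s['eef_pos'],s['tool_rot'],s['force'],s['width'],s['clock'],s['qpos'])
cv2.imwrite('pics/w1.png',ctrl.get_image('wrist'));print(ctrl.calibration('wrist'))
for l in('bell','bell_top'):print(l,[(np.round(d['centre']),round(d['conf'],2)) for d in ctrl.spot_in(l,'wrist')])
E
```

```text
[ 518.97137304 -215.11143233  261.31753114] [-2.50027667  1.57045496  1.03675545] [ 0.23488616 -0.47110461 -0.3118171 ] 0.023567796192097618 2.3 [ 3.45275217e-01  4.66872556e-01 -3.08935800e-03  1.73100647e+00
  1.30341490e-03  9.43650969e-01 -8.33605190e-01]
{'fovy': 65.70646984690485, 'cx': 317.746401836709, 'cy': 195.75363823506885, 'T_tool_cam': array([[ 1.16392195e-03,  2.63490251e-01, -9.64661357e-01,
        -1.44025371e+02],
       [ 9.99998790e-01,  6.89043289e-04,  1.39476586e-03,
         1.33339690e+00],
       [ 1.03220064e-03, -9.64661813e-01, -2.63489130e-01,
        -6.64427688e+01],
       [ 0.00000000e+00,  0.00000000e+00,  0.00000000e+00,
         1.00000000e+00]])}
bell [(array([ 533., -201.,   38.]), 0.95), (array([ 490., -320.,   29.]), 0.89), (array([537.,  45.,  24.]), 0.87)]
bell_top [(array([ 535., -200.,   36.]), 0.58)]
```

View pics/w1.png

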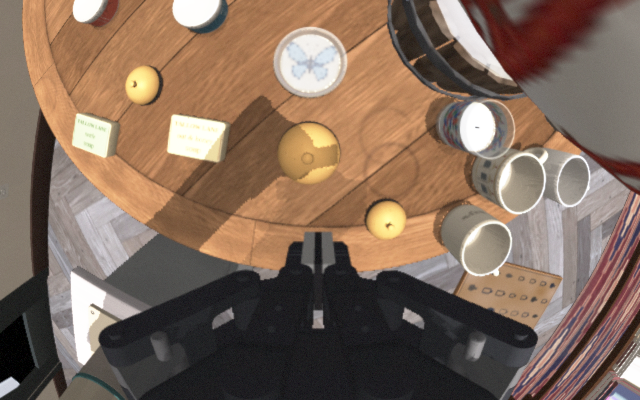

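Wrist view: the large bell is at (309,153) with its button at (307,159), the green soap at (95,135), the cream soap at (198,138), and the fingertips at (318,238).

```bash
cat >> h.py <<'E'
from scipy.spatial.transform import Rotation as R
def wpx2w(s,u,v,z):
    c=ctrl.calibration('wrist');f=200/np.tan(np.radians(c['fovy'])/2)
    a=np.array([u-c['cx'],v-c['cy']]);r=np.hypot(*a);th=r/f
    d=np.array([np.sin(th)*a[0]/r,-np.sin(th)*a[1]/r,-np.cos(th)])
    M=np.eye(4);M[:3,:3]=R.from_euler('xyz',s['tool_rot']).as_matrix();M[:3,3]=s['eef_pos'];T=M@np.array(c['T_tool_cam'])
    d=T[:3,:3]@d;o=T[:3,3];return o+d*(z-o[2])/d[2]
E
python3 - <<'E'
from h import *
import cv2
s=ctrl.read_state()
for u,v,z in[(307,158.5,61),(95,130,26),(198,135,26)]:print(wpx2w(s,u,v,z).round(1))
i=cv2.imread('pics/w1.png');cv2.imwrite('pics/w1c.png',cv2.resize(i[110:200,265:355],(600,600),interpolation=cv2.INTER_CUBIC))
E
```

```text
[ 527.7 -202.2   61. ]
[451.9 108.   26. ]
[499.8 -60.6  26. ]
```

View pics/w1c.png

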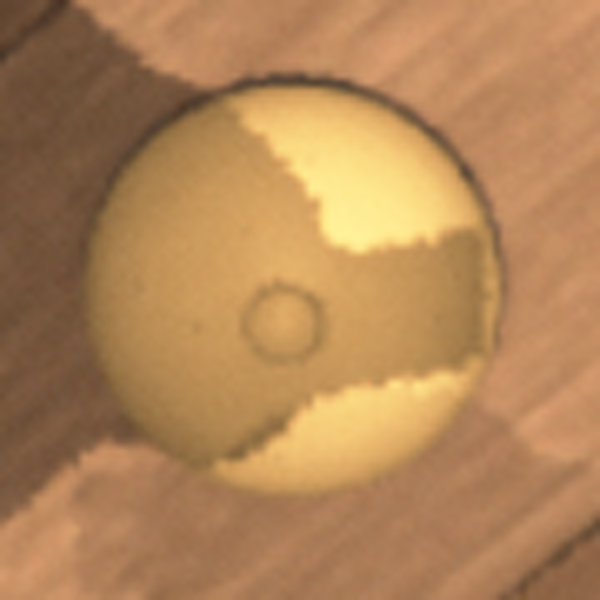

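Request:
arm_command(series=[[0,0.4,0.8,-2,0,0,0],[0,0.4,0.8,-3,0,0,0],[0,0,0,-3,0,0,0],[0,0,0,-3,0,0,0],[0,0,0,-2,0,0,0],[0,0,0,-2,0,0,0],[0,0,0,-1,0,0,0],[0,0,0,0,0,0,0],[0,0,0,0,0,0,0]])

```text
clock: 3.2
eef_pos: [526.0, -201.7, 101.5]
tool_rot: [0.591, 1.57, -2.16]
force: [0.5, -0.0, 0.6]
width: -0.6
```

```bash
python3 - <<'E'
from h import *
import cv2
s=ctrl.read_state();print(s['eef_pos'],s['tool_rot'],s['force'],s['clock'])
i=ctrl.get_image('wrist');cv2.imwrite('pics/w2.png',i)
cv2.imwrite('pics/w2c.png',cv2.resize(i[130:280,220:420],None,fx=4,fy=4,interpolation=cv2.INTER_CUBIC))
for n,c in(('top',(150,260,320,460)),('scene',(90,230,280,460))):
    j=ctrl.get_image(n)[c[0]:c[1],c[2]:c[3]];cv2.imwrite(f'pics/{n}2.png',cv2.resize(j,None,fx=4,fy=4,interpolation=cv2.INTER_CUBIC))
E
```

```text
[ 526.01331083 -201.72665686  101.50983287] [ 0.59141303  1.57042179 -2.15990831] [ 0.45395319 -0.03340013  0.64637798] 3.2
```

View pics/w2c.png

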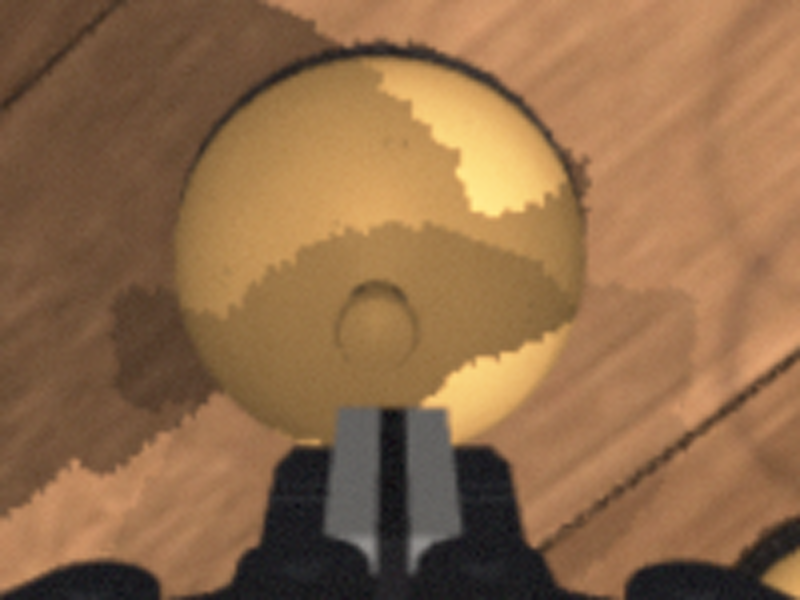

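View pics/scene2.png

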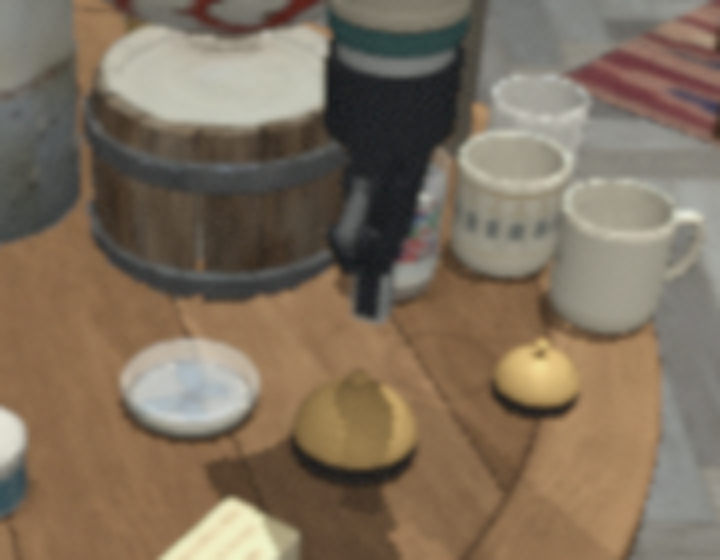

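```bash
python3 - <<'E'
from h import *
s=ctrl.read_state();print(s['eef_pos'],s['qd'].round(3))
print(wpx2w(s,314,211.5,61).round(1)); print(wpx2w(s,220+394/4,130+408/4,101.5).round(1))
c=ctrl.calibration('scene')
# tip in scene pic and button
print(px2w('scene',280+372/4,90+318/4,101.5).round(1),px2w('scene',280+357/4,90+375/4,61).round(1))
E
```

```text
[ 527.14646779 -201.4132835   102.71827436] [-0.005 -0.002 -0.003  0.003  0.     0.    -0.001]
[ 531.8 -198.2   61. ]
[ 534.9 -199.8  101.5]
[ 523.1 -201.1  101.5] [ 525.  -193.9   61. ]
```

View pics/top2.png

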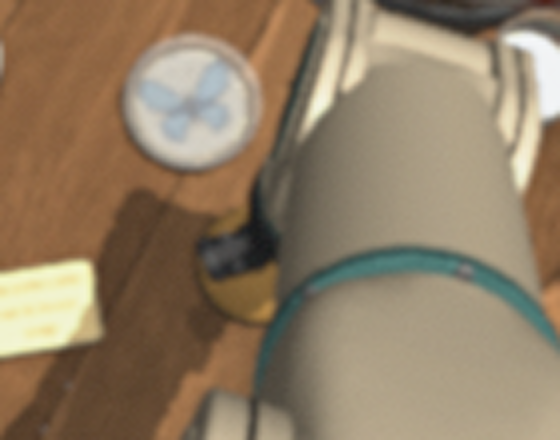

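Request:
arm_command(series=[[0,0.2,0.4,-0.5,0,0,0],[0,0,0,-1,0,0,0],[0,0,0,-1,0,0,0],[0,0,0,-0.7,0,0,0],[0,0,0,0,0,0,0],[0,0,0,0,0,0,0]])

```text
clock: 3.85
eef_pos: [527.6, -196.6, 68.4]
tool_rot: [-0.657, 1.569, 2.877]
force: [0.4, 0.3, 0.4]
width: 0.1
```

```bash
python3 - <<'E'
from h import *
import cv2
s=ctrl.read_state();print(s['eef_pos'],s['tool_rot'],s['force'],s['clock'])
i=ctrl.get_image('wrist')
cv2.imwrite('pics/w3c.png',cv2.resize(i[150:290,240:400],None,fx=4,fy=4,interpolation=cv2.INTER_CUBIC))
E
```

```text
[ 527.57315506 -196.60937432   68.36896751] [-0.65683324  1.56893772  2.87650175] [0.37933934 0.32014922 0.35343736] 3.85
```

View pics/w3c.png

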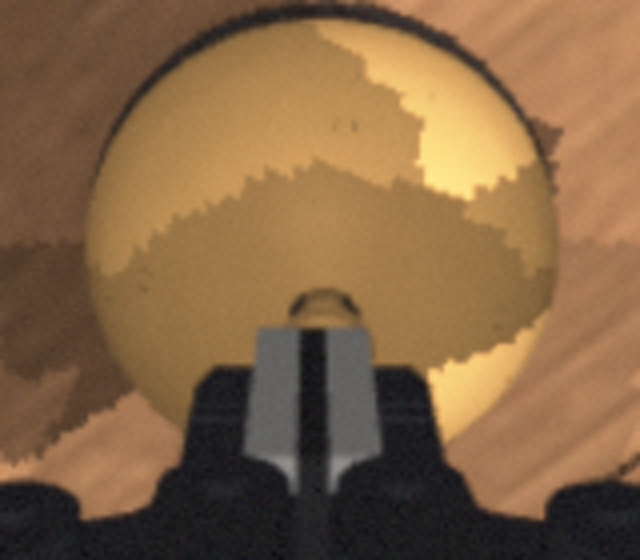

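Request:
arm_command(series=[[0,0.4,0.1,-0.3,0,0,0],[0,0,0,-0.2,0,0,0],[0,0,0,0,0,0,0]])

```text
clock: 4.15
eef_pos: [532.5, -195.6, 64.1]
tool_rot: [-3.073, 1.571, 0.461]
force: [-1.3, -0.4, 0.8]
width: 0.2
```

Request:
arm_command(series=[[0,0,0,-0.1,0,0,0],[0,0,0,0,0,0,0]])

```text
clock: 4.32
eef_pos: [532.2, -195.8, 63.3]
tool_rot: [-0.446, 1.571, 3.087]
force: [-0.4, 0.4, -1.2]
width: -0.2
```

Request:
arm_command(series=[[0,0,0,-0.1,0,0,0],[0,0,0,0,0,0,0]])

```text
clock: 4.48
eef_pos: [532.1, -195.8, 62.3]
tool_rot: [-0.459, 1.571, 3.074]
force: [-1.1, 0.6, 0.5]
width: -0.1
```

Request:
arm_command(series=[[0,0,0,-0.1,0,0,0],[0,0,0,0,0,0,0]])

```text
clock: 4.65
eef_pos: [532.2, -195.8, 61.2]
tool_rot: [-0.655, 1.571, 2.878]
force: [-0.4, 0.6, 0.3]
width: 0.1
```

Request:
arm_command(series=[[0,0,0,-0.1,0,0,0],[0,0,0,0,0,0,0]])

```text
clock: 4.82
eef_pos: [532.3, -195.8, 60.3]
tool_rot: [2.299, 1.571, -0.45]
force: [-0.5, 0.8, 1.8]
width: -0.5
```

Request:
arm_command(series=[[0,0,0,-0.1,0,0,0],[0,0,0,0,0,0,0]])

```text
clock: 4.98
eef_pos: [532.3, -195.8, 59.4]
tool_rot: [2.552, 1.571, -0.198]
force: [-1.8, -0.4, 3.9]
width: -0.1
```

Request:
arm_command(series=[[0,0,0,-0.1,0,0,0],[0,0,0,0,0,0,0]])

```text
clock: 5.15
eef_pos: [532.3, -195.8, 58.5]
tool_rot: [2.369, 1.571, -0.381]
force: [-1.3, 0.0, 5.3]
width: -0.2
```

Request:
arm_command(series=[[0,0,0,-0.08,0,0,0],[0,0,0,0,0,0,0],[0,0,0,0,0,0,0]])

```text
clock: 5.4
eef_pos: [532.3, -195.8, 57.9]
tool_rot: [2.402, 1.571, -0.348]
force: [-1.6, 1.1, 7.4]
width: 0.1
```

Request:
arm_command(series=[[0,0,0,0.3,0,0,0],[0,0,0,0.5,0,0,0],[0,0,0,1,0,0,0],[0,0,0,2,0,0,0],[0,0,0,3,0,0,0],[0,0,0,3,0,0,0],[0,0,0,2.5,0,0,0],[0,0,0,0,0,0,0]])

```text
clock: 6.07
eef_pos: [535.5, -196.9, 186.2]
tool_rot: [2.439, 1.561, -0.311]
force: [0.5, -0.2, 0.3]
width: 0.3
```

Request:
arm_command(series=[[0,-0.9,3.1,0,0,0,0],[0,-0.9,3.1,0,0,0,0],[0,-0.9,3.1,0,0,0,0],[0,-0.9,3.1,0,0,0,0],[0,-0.9,3.1,0,0,0,0],[0,-0.9,3.1,0,0,0,0],[0,-0.9,3.1,0,0,0,0],[0,-0.9,3.1,0,0,0,0],[0,-0.9,3.1,0,0,0,0],[0,-0.9,3.1,0,0,0,0],[0,0,0,0,0,0,0],[0,0,0,0,0,0,0]])

```text
clock: 7.07
eef_pos: [441.5, 116.3, 180.6]
tool_rot: [-1.668, 1.57, 1.87]
force: [-0.3, -1.5, 0.3]
width: 0.2
```

```bash
python3 - <<'E'
from h import *
import cv2
s=ctrl.read_state();print(s['eef_pos'],s['tool_rot'],s['force'],s['clock'])
i=ctrl.get_image('wrist');cv2.imwrite('pics/w4.png',i)
for l in('soap_green','soap_cream','bell'):print(l,[(np.round(d['centre']),round(d['conf'],2)) for d in ctrl.spot_in(l,'wrist')])
E
```

```text
[441.50398994 116.2792612  180.60480348] [-1.66787761  1.57023681  1.87044408] [-0.25839153 -1.47718171  0.27226311] 7.0667
soap_green [(array([443., 121.,  30.]), 0.79), (array([ 525., -177.,   30.]), 0.25)]
soap_cream [(array([493., -40.,  26.]), 0.76)]
bell [(array([533.,  67.,  27.]), 0.9), (array([ 530., -178.,   32.]), 0.75), (array([653.,  13.,  48.]), 0.75)]
```

View pics/w4.png

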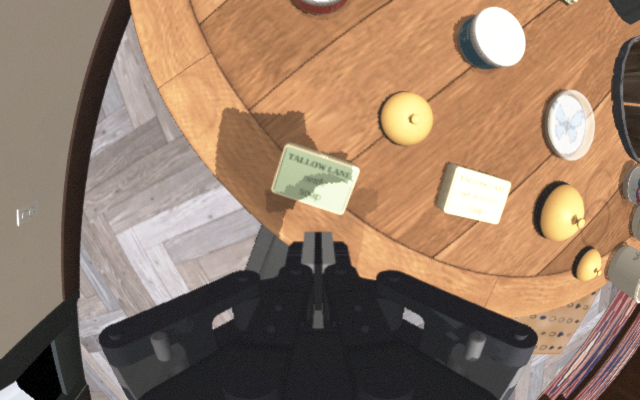

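The wrist picture shows the green soap centred at (317,178), right under the hand; the cream one at (474,194), both small bells and the large bell upright at (562,211), all undisturbed.

```bash
python3 - <<'E'
from h import *
s=ctrl.read_state();print(s['eef_pos'],wpx2w(s,317,177.5,26).round(1))
E
```

```text
[442.56177227 112.78949044 180.5293741 ] [445.9 113.9  26. ]
```

Request:
arm_command(series=[[0,0.1,0.1,-2,0,0,0],[0,0,0,-3,0,0,0],[0,0,0,-3,0,0,0],[0,0,0,-3,0,0,0],[0,0,0,-2,0,0,0],[0,0,0,-1,0,0,0],[0,0,0,0,0,0,0],[0,0,0,0,0,0,0]])

```text
clock: 7.93
eef_pos: [443.5, 114.5, 40.6]
tool_rot: [0.552, 1.57, -2.2]
force: [-0.0, -0.1, -0.1]
width: 0.0
```

Request:
arm_command(series=[[0,0,0,-0.5,0,0,0],[0,0,0,-0.4,0,0,0],[0,0,0,-0.2,0,0,0],[0,0,0,0,0,0,0]])

```text
clock: 8.27
eef_pos: [444.8, 115.5, 31.1]
tool_rot: [-2.946, 1.57, 0.588]
force: [0.6, -0.1, -0.3]
width: -0.1
```

Request:
arm_command(series=[[0,0,0,-0.1,0,0,0],[0,0,0,0,0,0,0]])

```text
clock: 8.43
eef_pos: [444.6, 115.4, 30.1]
tool_rot: [-2.782, 1.57, 0.751]
force: [0.3, 0.3, 1.1]
width: 0.1
```

Request:
arm_command(series=[[0,0,0,-0.1,0,0,0],[0,0,0,0,0,0,0]])

```text
clock: 8.6
eef_pos: [444.3, 115.4, 28.9]
tool_rot: [-0.095, 1.571, -2.845]
force: [-0.5, 0.2, -0.4]
width: -0.2
```

Request:
arm_command(series=[[0,0,0,-0.1,0,0,0],[0,0,0,0,0,0,0]])

```text
clock: 8.77
eef_pos: [444.1, 115.4, 27.6]
tool_rot: [-0.095, 1.57, -2.845]
force: [-0.0, 0.1, -0.5]
width: 0.3
```

Request:
arm_command(series=[[0,0,0,-0.05,0,0,0],[0,0,0,0,0,0,0]])

```text
clock: 8.93
eef_pos: [444.0, 115.4, 27.0]
tool_rot: [-0.082, 1.57, -2.831]
force: [-0.9, 0.8, -0.2]
width: -0.4
```

Request:
arm_command(series=[[0,0,0,-0.05,0,0,0],[0,0,0,0,0,0,0]])

```text
clock: 9.1
eef_pos: [443.9, 115.4, 26.3]
tool_rot: [-0.14, 1.569, -2.89]
force: [0.5, 0.9, -0.0]
width: 0.2
```

Request:
arm_command(series=[[0,0,0,-0.05,0,0,0],[0,0,0,0,0,0,0]])

```text
clock: 9.27
eef_pos: [443.9, 115.4, 26.1]
tool_rot: [-0.048, 1.57, -2.798]
force: [-0.3, 0.6, 5.6]
width: 0.0
```

Request:
arm_command(series=[[0,0,0,-0.03,0,0,0],[0,0,0,0,0,0,0]])

```text
clock: 9.43
eef_pos: [443.9, 115.4, 26.1]
tool_rot: [0.041, 1.57, -2.709]
force: [-1.8, -0.5, 10.0]
width: -0.2
```

Contact is clear, at about 10 N. I'll lift straight up.

Request:
arm_command(series=[[0,0,0,0.02,0,0,0],[0,0,0,0.3,0,0,0],[0,0,0,0.5,0,0,0],[0,0,0,1,0,0,0],[0,0,0,2,0,0,0],[0,0,0,3,0,0,0],[0,0,0,3,0,0,0],[0,0,0,3,0,0,0],[0,0,0,3,0,0,0],[0,0,0,3,0,0,0],[0,0,0,2,0,0,0],[0,0,0,1,0,0,0],[0,0,0,0,0,0,0],[0,0,0,0,0,0,0],[0,0,0,0,0,0,0]])

```text
clock: 10.68
eef_pos: [443.1, 115.0, 242.9]
tool_rot: [-0.081, 1.568, -2.831]
force: [-0.5, 0.1, -0.1]
width: 0.2
```

```bash
python3 - <<'E'
from h import *
import cv2
s=ctrl.read_state();print(s['eef_pos'],s['force'],s['clock'])
o=[]
a=cv2.imread('pics/scene0.png');b=ctrl.get_image('scene');w=ctrl.get_image('wrist')
f=lambda i:cv2.resize(i[165:313,255:445],(399,310),interpolation=cv2.INTER_CUBIC)
cv2.imwrite('pics/end.png',np.vstack([np.hstack([f(a),f(b)]),cv2.copyMakeBorder(cv2.resize(w,(448,280)),0,0,0,350,0)]))
E
```

```text
[443.13054503 115.01207688 242.91258878] [-0.46673715  0.13076631 -0.09284389] 10.6833
```

View pics/end.png

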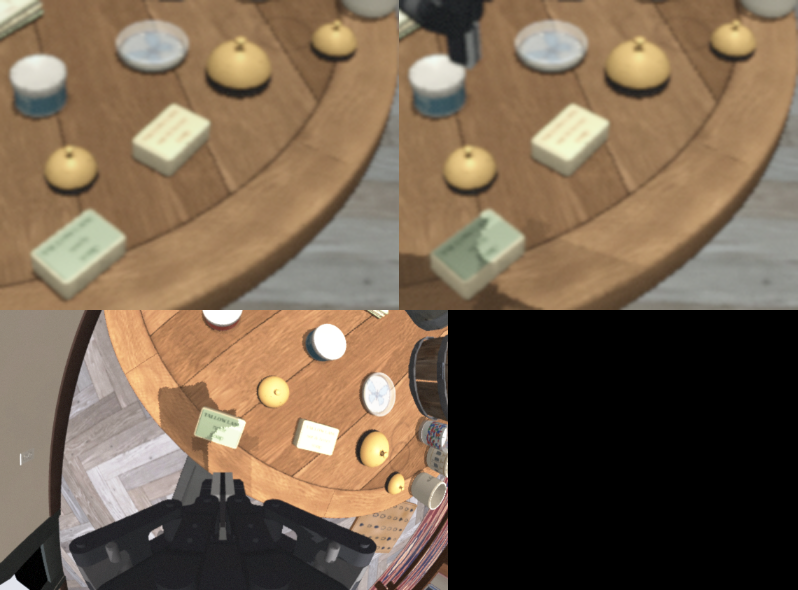

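The before and after crops match: large bell at (238,65) and (637,65), green soap at (79,252) and (478,252). Nothing has moved and the hand is clear.

```bash
python3 -c "
from cell import ctrl
print(ctrl.finish_job())"
```

```text
the job is handed in; nothing more can be done
None
```

I rang the large bell, touched the green soap and lifted the hand clear, then handed the job in at about 10.8 s. No verdict was reported.

- **Bell:** I pressed the button of the largest of the three bells with shut fingers. The TCP went from contact at about 61 mm down to 57.9 mm, roughly 3 mm of the 4 mm travel, at about 7.4 N. I then let it go.
- **Green soap:** I touched the top near its centre at TCP (444, 115, 26). The force was 5.6 N, rising to 10 N at the last step. That is harder than the light touch I meant, but under the 25 N limit.
- **Last checks:** The hand was at TCP z 243 mm with the force near zero. The before and after scene crops showed the bell, green soap, cream soap, blue tin and dish in the same places; the red tin was outside that crop, and the hand was never close to it.
- **Disagreement:** The cameras differed by 5–10 mm for the bell's button and up to about 20 mm for the soap. I settled both by closer wrist views and by feeling for contact. The button's travel was judged from height and force only; no sensor reads it directly.

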